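# Plug the loading tray, present the ball dish

### The arm

A 6-joint arm with a two-finger parallel gripper is mounted at the origin on the work surface. World frame = base frame: x ahead of the robot, y to its left, z up, the work surface at z = 0. Lengths are in mm, angles in rad, forces in N, time in s.
With the tool pointing down it reaches from about 350 to 775 mm from the base axis. Payload 7.3 kg.
Tool frame: the origin (TCP) lies at the very end of the fingers, on their centre line; the grasp point (between the pads) lies 19 mm behind it; z points along the fingers, y is the line along which they close (so a half turn about z gives the same grasp; the last joint's range is limited). The gripper opens to 92 mm and grips with 3 to 60 N. Pads are 19 mm wide; open, the fingers measure 130 mm over their backs; the gripper's body (75 mm by 190 mm) begins 47 mm behind the grasp point.
Start: joints at [-0.146, 0.342, 1.524, -0, 1.275, -0.146], TCP at [525.019, 0.019, 226.741] pointing down, gripper open.
Joint ranges: [-2.53, 2.53], [-0.77, 2.02], [0.04, 2.7], [-1, 4.14], [0.28, 2.66], [-3.11, 3.11]. Speed limits (rad/s): [2.57, 2.57, 3.14, 3.14, 3.14, 3.14].

### API

Orientations are given as [roll, pitch, yaw] about the fixed x, y, z axes, in that order (R = Rz(yaw) Ry(pitch) Rx(roll)).
In Python, from plant import bot gives the robot as it stands.
- The arm moves only by the tool jog_arm, never from a script. Its argument "targets" is a list of rows, each an object with "xyz": the shift along the tool's x, y, z as a fraction of full scale, a list of three; "spin": the turn about the tool's z as a fraction of full scale. In form: [{"xyz": [x, y, z], "spin": spin}, ...]. A call has exactly 10 rows; each row shifts and turns the commanded pose from where the row before left it, along the tool's axes as they then stand; what a row does not reach is not made up. Full scale, the value 1, is 80 mm for a shift and 0.1 rad for a turn. A row lasts 1/8 s, in which the tool goes at most 62.5 mm and 10.7 degrees, less where a joint would pass 70% of its speed; a pose out of reach is approached as far as the arm can. A call with a number of a shift or a turn outside -1 to 1 is refused whole. A call with a gripper value outside its range is refused whole. "gripper" is the opening in per cent of the stroke, from 0 (shut) to 100 (fully open), set as the call begins (left out, the last holds). The fingers move at their own pace and stop on an object; the grip force is fixed at half the most. Time passes only in rows, so rows that do not move let the fingers close, or fill a call up. It gives the time, the measured TCP pose, the force, the opening and the grip force at its end, in the units of the state.
- bot.get_obs(): the state, without advancing time (a new reading comes with each control period).
- bot.capture(name): name is "scene" or "side" or "wrist"; returns the picture (480x640x3 uint8, blue, green, red); there is no depth.
- bot.get_calibration(name): a dict with "vfov" (degrees; the focal length in pixels is half the picture's height over the tangent of half this angle, whatever the lens; pixels are square), "cx", "cy" (the principal point, pixels), "eye" and "rotation" of the camera in the world. Camera axes: x right, y down, z forward; pixel columns grow to the right and rows downward; lengths in mm; the calibration is good to about 2 mm. A picture is of the moment at which its call begins: read the wrist's pose just before it. get_calibration takes no time and is no camera call; for the wrist camera it gives the pose at the moment of the call.
- bot.close_job(): hands the job in; it is judged then, once.
The state is a dict: "time": time; "joint_positions": joint angles; "dq": joint speeds; "tau": joint torques, N m; "tool_pos": TCP position; "tcp_rot": TCP orientation; "contact_force": force on the tool from outside, world axes, zero at the start; "moment": the same for the moment, N m; "grip_width": finger opening in mm; "finger_force": force on a finger pad.
Only numpy, scipy, OpenCV 4.12 (cv2) and the standard library are available. Lean on these libraries where they do the work, as an engineer would, in place of code of your own. Each camera call takes 0.05 s, during which the arm holds its last target. There are 200 camera calls.

### The job

The loading tray is about to get the steel ball, so first close the square hole in its floor: push the square plug fully home and let go of it. Then lift the dish by its arch handle straight up off its steel rest plate without touching the ball and, in the air above the rest, turn it a quarter turn so that its pouring lip points squarely towards the tray. Finish while still holding the dish there, level, still and about ten centimetres above the rest, with the ball kept lying in the middle of the dish all along; leave the other things on the bench alone.

Things in the scene. Friction and masses are not known exactly. Their poses are not given: they have to be found in the camera images.
- plug: Grey plastic square plug, 70 g, upright on the bench left or right of the work (a like-sized round plug, not needed, stands on the other side). Origin: centre of its underside, z up, sides along x and y. Shank 22 x 22 mm from z = 0 to 26 mm (lowest 4 mm stepped in to 18 x 18 mm); grip head 34 x 34 mm from z = 26 to 52 mm
- tray: Loading tray: aluminium block 130 x 130 mm fixed to the bench. Origin: centre of underside, sides along x, y. Floor at z = 32 mm, low rim 4 mm thick up to z = 44 mm. Mid floor a chamfered square through hole 24 x 24 mm, sides along x, y; the plug's head stops on the floor. Stands 210 mm from the rest (centre to centre), on the rest's +y or -y side (either occurs), parallel to it
- hole_mouth (a point): Centre of the square hole at the level of the tray's floor; axes as tray
- rest: Rest plate, a flat steel plate 120 x 120 x 12 mm fixed to the bench, with sides along its x and y axes. Origin: centre of its underside. The dish stands loose on the middle of it. Its yaw differs by up to about 0.3 rad from the robot's axes; its -x side looks towards the robot
- dish: Round steel dish, 140 mm diameter, 350 g, on the rest. Origin: centre of its flat foot (72 mm), z up. Inside an 8 degree cone, lowest at the centre; rim top z = 26 mm. Pouring lip 34 mm wide at -x, at first towards the robot (rest's -x, within 0.1 rad). Rigid arch handle along y: posts at y = +-72 mm, straight bar 150 mm long, 14 mm wide (x), z = 90 to 106 mm, over the ball
- handle (a point): Middle of the arch handle's bar, 98 mm above the dish's origin, right over its centre; axes as dish (bar along y)
- lip (a point): Outer end of the pouring lip, 95 mm from the dish's centre in its -x direction, 27 mm above its origin
- dish_center (a point): Lowest point of the dish's inside, 8 mm above the dish's origin
- ball: Loose steel ball, 30 mm diameter, 110 g, lying in the middle of the dish, with its top 38 mm above the dish's origin (52 mm below the bar)
- ball_center (a point): Centre of the ball
- round_plug: Bystander: round grey plug (head 36 mm diameter, 52 mm tall), standing on the side opposite to the square plug. Origin: centre of its underside
- tape_roll: Bystander: roll of clear tape lying flat at the far left, 100 mm diameter, 48 mm high. Origin: centre of its underside
- carton: Bystander: small cardboard carton 80 x 110 x 50 mm lying at the far right. Origin: centre of its underside

How it is judged (in metres and radians):
On the way, in this order (a step that is already met when the one before it is completed fails the run):
1. the square plug is fully home in the tray's hole and let go, with the dish still on its rest (horizontal distance between plug and hole_mouth below 0.004 m and z of plug in the frame of hole_mouth below -0.0235 m and angle between plug's own z axis and vertical below 0.06 rad and contact force between plug and the fingers below 0.1 N and z of dish in the frame of rest below 0.02 m), for 0.2 s.
2. the dish is lifted clear of its rest, not yet turned, with the ball in its middle (z of dish in the frame of rest above 0.027 m and angle between the x axis of dish and the x axis of rest, either way round below 0.35 rad and contact force between dish and rest below 0.05 N and horizontal distance between ball_center and dish_center below 0.02 m and horizontal distance between dish and rest below 0.04 m), for 0.05 s.
At the end, for the whole second after the job is handed in: Dish held by its arch, by the gripper alone, 50 to 160 mm above the rest's top, within 30 mm of its middle, level within 4 degrees, still, lip square towards the tray within 8 degrees; ball within 12 mm of the dish's centre; plug home in the hole within 2.5 mm (z of dish in the frame of rest between 0.062 and 0.172 m and horizontal distance between dish and rest below 0.03 m and angle between the x axis of dish and the y axis of rest, either way round below 0.14 rad and horizontal distance between lip and hole_mouth below 0.17 m and angle between dish's own z axis and vertical below 0.07 rad and linear speed of dish below 0.02 m/s and angular speed of dish below 0.15 rad/s and contact force between dish and the fingers above 1 N and contact force between dish and rest below 0.05 N and contact force between dish and tray below 0.05 N and horizontal distance between ball_center and dish_center below 0.012 m and distance between ball_center and dish_center below 0.022 m and horizontal distance between plug and hole_mouth below 0.004 m and z of plug in the frame of hole_mouth below -0.0235 m and angle between plug's own z axis and vertical below 0.06 rad and distance between the grasp point and handle below 0.075 m); the arm keeps its last pose, push and grip.
It fails at once if the ball runs more than 30 mm from the dish's centre (horizontal distance between ball_center and dish_center above 0.03 m).
It fails at once if the fingers touch the ball (contact force between ball and the fingers above 0.2 N).
It fails at once if the dish tips more than 12 degrees (angle between dish's own z axis and vertical above 0.21 rad).
It fails at once if a bystander is moved more than 30 mm (distance of any of round_plug, tape_roll, carton from where it was at the start of the episode above 0.03 m).
It also fails if it takes over 64 s, if anything falls off the work surface, if the arm or the gripper's body presses on something with over 40 N, if the wrist force passes 120 N, or if a joint passes its speed limit or range.

## Working session

There is one attempt and no reset: what is moved stays moved. The work goes in short steps, Python scripts to look and compute and a tool call to move; the robot and the scene stay as the last step left them, time stands still between calls to the robot, and variables do not carry over. Pictures are saved under pics/ and viewed, at most 10 in all, crops included, and the job is handed in when it is done.

Besides the shell and the picture viewer there is one more tool, called as a command line: name --argument value ..., lists and objects as JSON in quotes. jog_arm: Moves the arm, as the interface text tells. Shift numbers are shares of 80 mm and turn numbers shares of 0.1 rad, none past 1 either way. Its arguments: {"type":"object","properties":{"targets":{"type":"array","items":{"type":"object","properties":{"xyz":{"type":"array","items":{"type":"number"}},"spin":{"type":"number"}}}},"gripper":{"type":"number"}},"required":["targets"]}

```bash
ls; mkdir -p pics
python3 - <<'E'
from plant import bot
import cv2,numpy as np
o=bot.get_obs();print({k:np.round(v,3).tolist() for k,v in o.items()})
for n in["scene","side","wrist"]:
    c=bot.get_calibration(n);print(n,{k:np.round(v,3).tolist() for k,v in c.items()})
    cv2.imwrite(f"pics/{n}0.png",bot.capture(n))
E
```

```text
pics
{'time': 0.0, 'joint_positions': [-0.146, 0.343, 1.525, 0.0, 1.275, -0.146], 'dq': [0.0, 0.002, -0.001, -0.001, 0.0, -0.001], 'tau': [0.001, -43.125, -24.422, 0.072, 0.056, -0.0], 'tool_pos': [524.596, 0.071, 226.058], 'tcp_rot': [-3.14, -0.0, 1.571], 'contact_force': [-0.247, 0.373, 0.142], 'moment': [0.015, 0.007, 0.012], 'finger_force': 0.0, 'grip_width': 92.061}
scene {'vfov': 48.176, 'cx': 317.759, 'cy': 238.811, 'eye': [1038.333, -628.247, 620.056], 'rotation': [-2.142, 0.003, 0.667]}
side {'vfov': 51.139, 'cx': 321.777, 'cy': 232.342, 'eye': [244.214, 517.055, 769.777], 'rotation': [-2.414, -0.017, -2.577]}
wrist {'vfov': 59.633, 'cx': 308.455, 'cy': 233.27, 'eye': [523.774, 76.366, 383.974], 'rotation': [2.851, 0.001, 0.0]}
```

View pics/scene0.png

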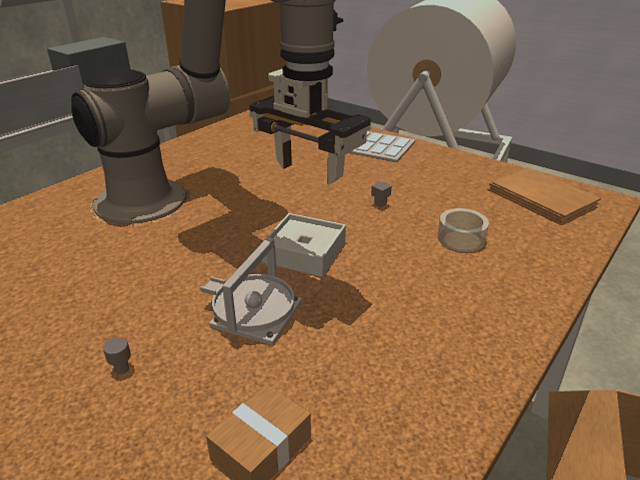

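View pics/side0.png

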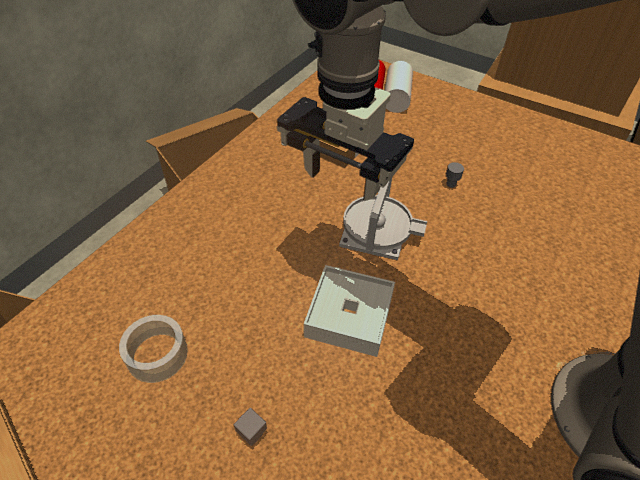

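View pics/wrist0.png

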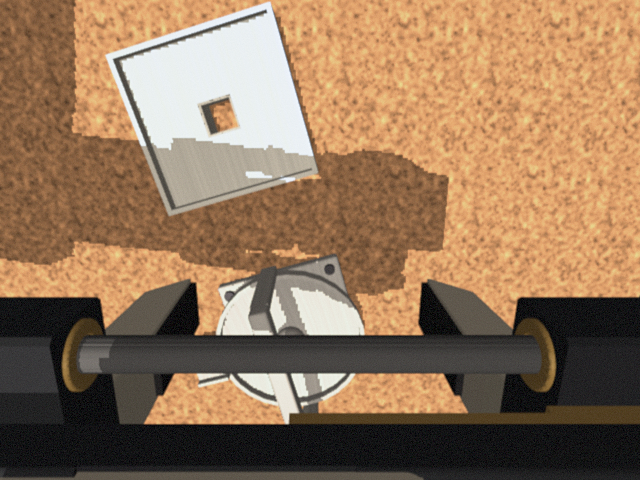

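The scene view shows the square plug at about (381,193), the round plug at (118,352), the tray hole at (305,239) and the dish with its arch bar running from (228,287) to (270,242). In the side view the plug is at (250,427) and the hole at (350,306). The wrist view shows the tray with far rim corners at (107,57) and (270,3), and the hole at (220,115).

```bash
cat > h.py <<'E'
from plant import bot
import cv2,numpy as np
from scipy.spatial.transform import Rotation as R
def ray(c,p):
    f=240/np.tan(np.radians(c["vfov"])/2)
    d=np.array([(p[0]-c["cx"])/f,(p[1]-c["cy"])/f,1.])
    d=R.from_euler("xyz",c["rotation"]).as_matrix()@d
    return np.array(c["eye"]),d/np.linalg.norm(d)
def plane(c,p,z):
    e,d=ray(c,p); return e+d*(z-e[2])/d[2]
def tri(*cp):
    A=np.zeros((3,3));b=np.zeros(3);L=[]
    for c,p in cp:
        e,d=ray(c,p);M=np.eye(3)-np.outer(d,d);A+=M;b+=M@e;L.append((e,d))
    x=np.linalg.solve(A,b)
    return x,[np.linalg.norm(np.cross(x-e,d)) for e,d in L]
def px(c,X):
    v=R.from_euler("xyz",c["rotation"]).as_matrix().T@(np.array(X)-c["eye"]);f=240/np.tan(np.radians(c["vfov"])/2)
    return np.array([f*v[0]/v[2]+c["cx"],f*v[1]/v[2]+c["cy"]])
def blob(mask,win):
    x0,y0,x1,y1=win;m=mask[y0:y1,x0:x1].astype(np.uint8)
    n,l,s,_=cv2.connectedComponentsWithStats(m);i=1+np.argmax(s[1:,4])
    c=max(cv2.findContours((l==i).astype(np.uint8),cv2.RETR_EXTERNAL,cv2.CHAIN_APPROX_NONE)[0],key=cv2.contourArea)
    return c+np.array([x0,y0])
E
python3 - <<'E'
from h import *
np.set_printoptions(precision=1,suppress=True)
C={n:bot.get_calibration(n) for n in["scene","side","wrist"]}
I={n:cv2.imread(f"pics/{n}0.png") for n in C}
sat={n:cv2.cvtColor(I[n],cv2.COLOR_BGR2HSV)[...,1] for n in C}
cp=[]
for n,w in[("scene",(365,178,397,212)),("side",(225,400,275,455))]:
    b=blob(sat[n]<70,w);print(n,cv2.boundingRect(b),cv2.contourArea(b),cv2.minAreaRect(b))
# hole: brown pixels surrounded by tray
for n,w in[("scene",(290,228,320,250)),("side",(335,292,365,322)),("wrist",(190,85,250,145))]:
    b=blob(sat[n]>80,w);m=cv2.moments(b);print(n,m['m00'],m['m10']/m['m00'],m['m01']/m['m00'],cv2.boundingRect(b))
t=blob(sat["wrist"]<60,(80,0,340,230))
q=cv2.approxPolyDP(t,12,True)[:,0];print(q)
for p in[(107,57),(270,3)]:print("rim",plane(C["wrist"],p,44))
print("hole tri",tri((C["side"],(350,306)),(C["wrist"],(220,115)),(C["scene"],(305,239))))
print("plug tri head mid",tri((C["side"],(250,427)),(C["scene"],(381,190))))
for n in["scene","side"]:
  print(n,px(C[n],(460,60,110)))
E
python3 - <<'E'
import cv2,numpy as np
a=cv2.imread('pics/scene0.png')[180:350,190:350];b=cv2.imread('pics/side0.png')[170:360,290:440]
a=cv2.resize(a,(400,425),interpolation=cv2.INTER_CUBIC);b=cv2.resize(b,(336,425),interpolation=cv2.INTER_CUBIC)
cv2.imwrite('pics/crop0.png',np.hstack([a,b]))
E
```

```text
scene (372, 181, 19, 26) 313.0 ((381.0, 193.5), (18.0, 25.0), 0.0)
side (234, 408, 32, 32) 503.0 ((249.2500457763672, 423.25006103515625), (21.92030906677246, 24.041629791259766), 45.0)Traceback (most recent call last):
  File "<stdin>", line 11, in <module>
  File "h.py", line 22, in blob
    n,l,s,_=cv2.connectedComponentsWithStats(m);i=1+np.argmax(s[1:,4])
                                                    ~~~~~~~~~^^^^^^^^^
    return _wrapfunc(a, 'argmax', axis=axis, out=out, **kwds)
    return bound(*args, **kwds)
ValueError: attempt to get argmax of an empty sequence
```

View pics/crop0.png

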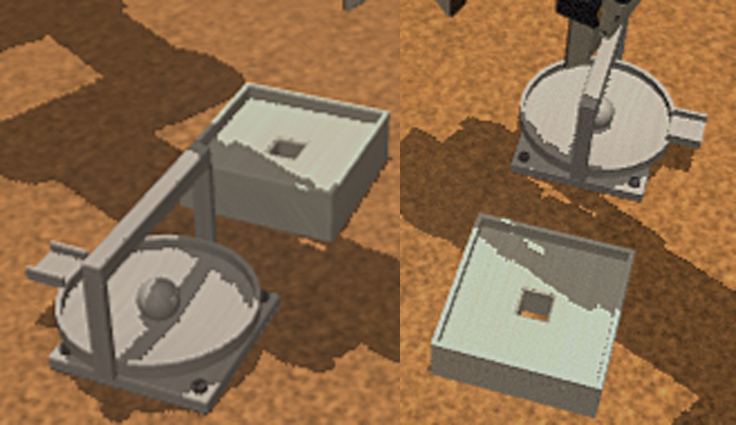

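The crop shows the hole centre at scene (304.8,239.6) and side (351.2,306.3). The arch bar runs over the ball, which is at about scene (253,299). The lip points towards the robot.

Run:
```python
from h import *
np.set_printoptions(precision=1,suppress=True)
C={n:bot.get_calibration(n) for n in["scene","side","wrist"]}
I={n:cv2.imread(f"pics/{n}0.png") for n in C}
sat={n:cv2.cvtColor(I[n],cv2.COLOR_BGR2HSV)[...,1] for n in C}
b=blob(sat["wrist"]>80,(195,90,245,140));m=cv2.moments(b);print(m['m00'],m['m10']/m['m00'],m['m01']/m['m00'],cv2.boundingRect(b))
t=blob(sat["wrist"]<60,(80,0,340,230))
print(cv2.approxPolyDP(t,12,True)[:,0].tolist())
r=[plane(C["wrist"],p,44) for p in[(107,57),(270,3),(170,212),(318,172)]];print("rim",np.array(r))
print("hole",tri((C["side"],(351.2,306.3)),(C["wrist"],(220,115)),(C["scene"],(304.8,239.6))))
print("plug head mid",tri((C["side"],(249.3,425)),(C["scene"],(381,189))))
print("ball",tri((C["side"],(380.6,220)),(C["scene"],(253,299))))
# plug top corners on z=52 from side
b=blob(sat["side"]<70,(225,400,275,455));print(cv2.approxPolyDP(b,3,True)[:,0].tolist())
for p in cv2.approxPolyDP(b,3,True)[:,0]:print(plane(C["side"],p,52))
```

```text
561.5 223.01751261501929 115.43247254378153 (209, 100, 29, 32)
[[270, 2], [105, 55], [169, 215], [317, 172]]
rim [[371.7 113.2  44. ]
 [495.5 149.6  44. ]
 [407.8  -6.8  44. ]
 [531.2  26.6  44. ]]
hole (array([450.8,  71.8,  30.7]), [np.float64(0.9256543479230213), np.float64(1.1717457321243012), np.float64(0.7419263997737664)])
plug head mid (array([466.4, 334.8,  43.9]), [np.float64(1.8372468137831675), np.float64(1.8372468137831712)])
ball (array([ 503. , -133.5,   35.4]), [np.float64(1.2883078095156055), np.float64(1.2883078095155749)])
[[250, 408], [234, 424], [249, 439], [265, 423]]
[479.9 317.6  52. ]
[484.7 348.4  52. ]
[453.9 353.5  52. ]
[448.4 323.4  52. ]
```

jog_arm --targets '[{"xyz": [0.53,-0.115,0.13],"spin": 0},{"xyz": [0.53,-0.115,0.13],"spin": 0},{"xyz": [0.53,-0.115,0.13],"spin": 0},{"xyz": [0.53,-0.115,0.13],"spin": 0},{"xyz": [0.53,-0.115,0.13],"spin": 0},{"xyz": [0.53,-0.115,0.13],"spin": 0},{"xyz": [0.53,-0.115,0.13],"spin": 0},{"xyz": [0,0,0],"spin": 0.85},{"xyz": [0,0,0],"spin": 0.85},{"xyz": [0,0,0],"spin": 0}]' --gripper 100

```text
time: 1.4
tool_pos: [460.4, 296.9, 153.6]
tcp_rot: [-3.141, 0.0, 1.402]
contact_force: [-0.1, 0.1, 0.1]
grip_width: 91.8
finger_force: 0.0
```

Run:
```python
from h import *
np.set_printoptions(precision=2,suppress=True)
o=bot.get_obs();c=bot.get_calibration("wrist");im=bot.capture("wrist");cv2.imwrite("pics/w1.png",im)
print(o["tool_pos"],o["tcp_rot"],px(c,(467,336,52)))
s=cv2.cvtColor(im,cv2.COLOR_BGR2HSV)
u,v=px(c,(467,336,52)).astype(int)
b=blob(s[...,1]<70,(u-80,max(v-80,0),u+80,v+80))
q=cv2.approxPolyDP(b,5,True)[:,0];print(q.tolist(),cv2.minAreaRect(b))
for p in q:print(plane(c,p,52))
```

```text
[460.39 296.9  153.62] [-3.14  0.    1.4 ] [309.77 169.49]
[[285, 146], [284, 199], [335, 199], [335, 148]] ((308.8913269042969, 172.6527099609375), (55.882537841796875, 53.533267974853516), 88.56790161132812)
[454.52 352.6   52.  ]
[447.86 320.39  52.  ]
[479.59 314.99  52.  ]
[484.35 346.31  52.  ]
```

View pics/w1.png

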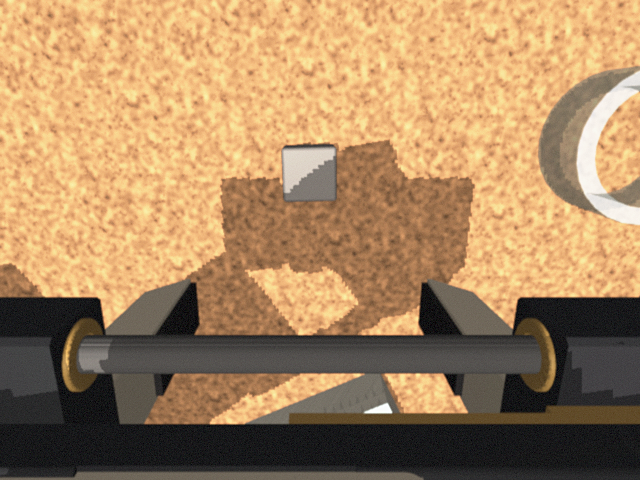

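The plug's top is at pixels (284..335, 146..199), square with the tool, with its centre at (466.6, 333.6).

jog_arm --targets '[{"xyz": [0.465,0,0],"spin": 0},{"xyz": [0,0,0],"spin": 0},{"xyz": [0,0,0.4],"spin": 0},{"xyz": [0,0,0.4],"spin": 0},{"xyz": [0,0,0.4],"spin": 0},{"xyz": [0,0,0.2],"spin": 0},{"xyz": [0,0,0.14],"spin": 0},{"xyz": [0,0,0],"spin": 0},{"xyz": [0,0,0],"spin": 0},{"xyz": [0,0,0],"spin": 0}]'

```text
time: 2.7
tool_pos: [467.4, 333.8, 31.6]
tcp_rot: [3.14, -0.001, 1.401]
contact_force: [-0.9, 0.2, 0.3]
grip_width: 91.8
finger_force: 0.0
```

jog_arm --targets '[{"xyz": [0,0,0],"spin": 0},{"xyz": [0,0,0],"spin": 0},{"xyz": [0,0,0],"spin": 0},{"xyz": [0,0,0],"spin": 0},{"xyz": [0,0,0],"spin": 0},{"xyz": [0,0,0],"spin": 0},{"xyz": [0,0,0],"spin": 0},{"xyz": [0,0,0],"spin": 0},{"xyz": [0,0,0],"spin": 0},{"xyz": [0,0,0],"spin": 0}]' --gripper 0

```text
time: 3.95
tool_pos: [466.9, 333.5, 30.7]
tcp_rot: [3.142, 0.0, 1.401]
contact_force: [0.2, 0.3, 0.5]
grip_width: 33.9
finger_force: 29.8
```

jog_arm --targets '[{"xyz": [0,0,-0.4],"spin": 0},{"xyz": [0,0,-0.5],"spin": 0},{"xyz": [0,0,-0.5],"spin": 0},{"xyz": [-0.58,0.1,0],"spin": 0},{"xyz": [-0.58,0.1,0],"spin": 0},{"xyz": [-0.58,0.1,0],"spin": 0},{"xyz": [-0.58,0.1,0],"spin": 0},{"xyz": [-0.58,0.1,0],"spin": 0},{"xyz": [-0.58,0.1,0],"spin": 0},{"xyz": [-0.58,0.1,0],"spin": 0}]'

```text
time: 5.2
tool_pos: [466.9, 2.4, 142.8]
tcp_rot: [3.141, -0.0, 1.401]
contact_force: [-0.1, -0.9, -0.5]
grip_width: 33.6
finger_force: 29.8
```

jog_arm --targets '[{"xyz": [0,0,0],"spin": -0.88},{"xyz": [0,0,0],"spin": -0.88},{"xyz": [0,0,0],"spin": -0.88},{"xyz": [0,0,0],"spin": -0.88},{"xyz": [0,0,0],"spin": -0.88},{"xyz": [0,0,0],"spin": 0},{"xyz": [0,0,0],"spin": 0},{"xyz": [0,0,0],"spin": 0},{"xyz": [0,0,0],"spin": 0},{"xyz": [0,0,0],"spin": 0}]'

```text
time: 6.45
tool_pos: [467.2, 3.9, 142.7]
tcp_rot: [3.141, 0.0, 1.841]
contact_force: [0.3, 0.0, -0.3]
grip_width: 33.7
finger_force: 29.8
```

Run:
```python
from h import *
np.set_printoptions(precision=2,suppress=True)
o=bot.get_obs();c=bot.get_calibration("wrist");im=bot.capture("wrist");cv2.imwrite("pics/w2.png",im)
print(o["tool_pos"],o["tcp_rot"],px(c,(451,72,32)))
s=cv2.cvtColor(im,cv2.COLOR_BGR2HSV)
u,v=px(c,(451,72,32)).astype(int)
b=blob(s[...,1]>80,(u-45,max(v-45,0),u+45,v+45))
q=cv2.approxPolyDP(b,5,True)[:,0];print(q.tolist(),cv2.minAreaRect(b))
for p in q:print(plane(c,p,32))
```

```text
[467.17   3.89 142.74] [3.14 0.   1.84] [314.76 119.26]
[[296, 103], [296, 137], [329, 138], [330, 103]] ((313.5, 120.0), (36.0, 35.0), 90.0)
[437.32  78.19  32.  ]
[442.58  58.54  32.  ]
[462.67  63.47  32.  ]
[457.39  83.74  32.  ]
```

View pics/w2.png

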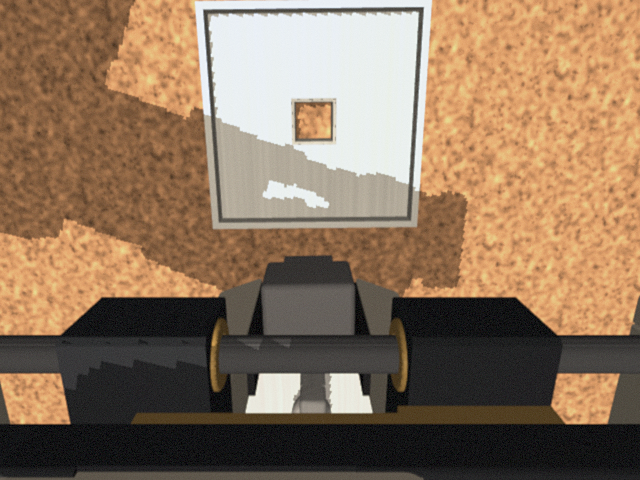

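Run:
```python
from h import *
np.set_printoptions(precision=2,suppress=True)
c=bot.get_calibration("wrist");im=cv2.imread("pics/w2.png")
o=bot.get_obs();T=R.from_euler("xyz",o["tcp_rot"]).as_matrix()
L=lambda X:T.T@(X-o["tool_pos"])
# rim outer edge / inner floor edges by the dark band rows and columns
g=cv2.cvtColor(im,cv2.COLOR_BGR2GRAY).astype(int)
print(g[121,282:346]);print(g[88:156,314])
for nm,z,ps in[("rim",44,[(198,2),(430,2),(416,227),(213,227)]),("cham",32,[(291,98),(336,98),(336,144),(291,144)]),]:
    P=np.array([plane(c,p,z) for p in ps]);print(nm,P[:,:2].tolist(),P.mean(0),"tool",L(P.mean(0)))
    for i in range(4):
        d=P[(i+1)%4]-P[i];print(np.linalg.norm(d),np.degrees(np.arctan2(d[1],d[0])))
print("tcp px",px(c,o["tool_pos"]), "20 back",px(c,o["tool_pos"]+[0,0,22]))
b=(cv2.cvtColor(im,cv2.COLOR_BGR2HSV)[...,1]<60)
for y in(30,60,90,180,210):
    xs=np.where(b[y,150:480])[0]+150;print(y,xs.min(),xs.max(),[L(plane(c,(x,y),44))[:2] for x in(xs.min(),xs.max()+1)])
```

```text
[239 240 239 240 238 238 239 239 237 228 210 198 161  92  79  92  96 124
 172 177 163 138 151 175 185 184 179 170 158 147 145 156 164 168 176 183
 190 187 190 178 172 177 184 188 188 189 188 178 143  91 109 186 217 218
 226 238 240 236 237 239 235 236 239 240]
[240 240 238 238 237 238 241 240 239 235 218 205 197 159 108  90  95  81
  86 110 145 157 157 152 155 150 151 161 157 162 155 156 165 164 167 155
 155 151 152 157 161 157 154 154 149 151 156 171 173 164 127 101 117 177
 220 225 230 238 238 240 238 238 239 241 239 238 237 239]
rim [[372.1665178245846, 114.93883566881638], [494.87630397727537, 148.89780127809746], [530.8009026882227, 25.703807252623356], [406.2461217630289, -8.770801723824391]] [451.02  70.19  44.  ] tool [68.21  2.12 98.72]
127.32204429277527 15.469007781622716
128.32512207861384 -73.7427883608125
129.23773487415346 -164.5288320739897
128.317940243833 105.4018479138731
cham [[433.62647259448505, 80.18596992515228], [460.09946279507545, 87.51258111999505], [467.9489459804973, 61.09811833095995], [440.6580606323045, 53.544920912380505]] [450.58  70.59  32.  ] tool [ 68.7    1.8  110.72]
27.468135025169634 15.46985197667771
27.556092442716547 -73.44983489057086
28.316836234513172 -164.52970493104957
27.553379517484125 104.78536239457983
tcp px [311.61 301.42] 20 back [312.04 328.23]
30 197 429 [array([118.35, -63.57]), array([118.37,  66.53])]
60 199 427 [array([102.79, -63.62]), array([102.81,  66.69])]
90 202 425 [array([ 86.62, -63.09]), array([86.64, 66.86])]
180 209 419 [array([ 34.12, -62.59]), array([34.15, 67.39])]
210 212 417 [array([ 15.15, -61.99]), array([15.17, 67.59])]
```

The tray hole sits at (291..336, 98..144), measured with a 27.5 mm chamfered mouth and a 130 mm rim. The fingers' symmetry axis is at column 308.5, while the calibration predicts 312, so I add about 1.1 mm in tool y.

jog_arm --targets '[{"xyz": [0.428,0.018,0],"spin": -0.06},{"xyz": [0.428,0.018,0],"spin": 0},{"xyz": [0,0,0],"spin": 0},{"xyz": [0,0,0.4],"spin": 0},{"xyz": [0,0,0.4],"spin": 0},{"xyz": [0,0,0],"spin": 0},{"xyz": [0,0,0],"spin": 0},{"xyz": [0,0,0],"spin": 0},{"xyz": [0,0,0],"spin": 0},{"xyz": [0,0,0],"spin": 0}]'

```text
time: 7.75
tool_pos: [451.7, 70.6, 79.2]
tcp_rot: [3.141, 0.0, 1.847]
contact_force: [-0.7, -0.2, -0.1]
grip_width: 33.7
finger_force: 29.8
```

Run:
```python
from h import *
o=bot.get_obs();print(o["tool_pos"],o["tcp_rot"],o["contact_force"])
a=bot.capture("scene")[180:270,270:370];b=bot.capture("side")[250:370,290:410]
cv2.imwrite("pics/c3.png",np.hstack([cv2.resize(a,(450,405)),cv2.resize(b,(345,405))]))
```

```text
[451.70366581  70.60545453  79.19659202] [3.14066567e+00 3.02027980e-04 1.84686308e+00] [-0.65166098 -0.23920767 -0.13054226]
```

View pics/c3.png

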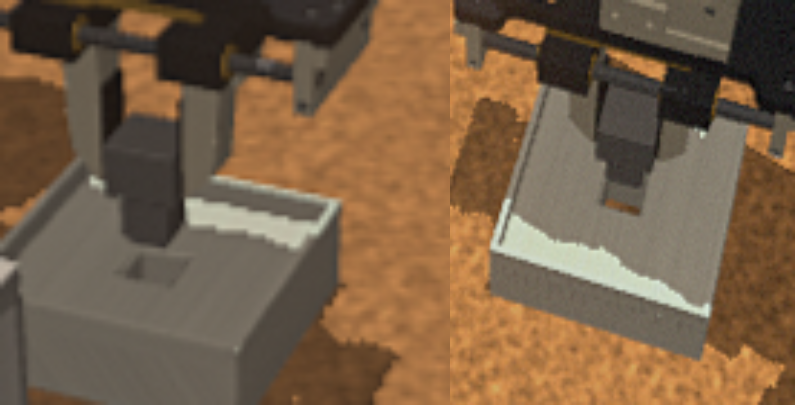

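The shank hangs right over the hole in both views (scene crop columns 152 and 152, side crop columns 622 and 622).

jog_arm --targets '[{"xyz": [0,0,0.06],"spin": 0},{"xyz": [0,0,0.06],"spin": 0},{"xyz": [0,0,0.06],"spin": 0},{"xyz": [0,0,0.05],"spin": 0},{"xyz": [0,0,0.05],"spin": 0},{"xyz": [0,0,0.03],"spin": 0},{"xyz": [0,0,0],"spin": 0},{"xyz": [0,0,0],"spin": 0},{"xyz": [0,0,0],"spin": 0},{"xyz": [0,0,0],"spin": 0}]'

```text
time: 9.1
tool_pos: [451.5, 70.6, 54.0]
tcp_rot: [3.141, 0.0, 1.847]
contact_force: [-0.7, -0.1, -0.5]
grip_width: 33.7
finger_force: 29.8
```

jog_arm --targets '[{"xyz": [0,0,0.05],"spin": 0},{"xyz": [0,0,0.05],"spin": 0},{"xyz": [0,0,0.05],"spin": 0},{"xyz": [0,0,0.03],"spin": 0},{"xyz": [0,0,0.02],"spin": 0},{"xyz": [0,0,0.01],"spin": 0},{"xyz": [0,0,0.01],"spin": 0},{"xyz": [0,0,0],"spin": 0},{"xyz": [0,0,0],"spin": 0},{"xyz": [0,0,0],"spin": 0}]'

```text
time: 10.35
tool_pos: [451.5, 70.6, 36.7]
tcp_rot: [3.141, 0.0, 1.847]
contact_force: [-1.4, 0.1, 6.4]
grip_width: 33.6
finger_force: 29.8
```

jog_arm --targets '[{"xyz": [0,0,0.01],"spin": 0},{"xyz": [0,0,0],"spin": 0},{"xyz": [0,0,0],"spin": 0},{"xyz": [0,0,0],"spin": 0},{"xyz": [0,0,0],"spin": 0},{"xyz": [0,0,0],"spin": 0},{"xyz": [0,0,0],"spin": 0},{"xyz": [0,0,0],"spin": 0},{"xyz": [0,0,0],"spin": 0},{"xyz": [0,0,0],"spin": 0}]'

```text
time: 11.6
tool_pos: [451.6, 70.6, 36.6]
tcp_rot: [3.141, 0.0, 1.847]
contact_force: [-3.8, 0.4, 15.2]
grip_width: 34.0
finger_force: 29.8
```

jog_arm --targets '[{"xyz": [0,0,0],"spin": 0},{"xyz": [0,0,0],"spin": 0},{"xyz": [0,0,0],"spin": 0},{"xyz": [0,0,0],"spin": 0},{"xyz": [0,0,0],"spin": 0},{"xyz": [0,0,0],"spin": 0},{"xyz": [0,0,0],"spin": 0},{"xyz": [0,0,0],"spin": 0},{"xyz": [0,0,0],"spin": 0},{"xyz": [0,0,0],"spin": 0}]' --gripper 60

```text
time: 12.85
tool_pos: [451.5, 70.6, 35.5]
tcp_rot: [3.142, 0.0, 1.847]
contact_force: [0.1, -0.5, 0.5]
grip_width: 55.0
finger_force: 0.0
```

The plug bottomed out and is released. Next I lift and back off so the wrist camera can check it and the handle.

jog_arm --targets '[{"xyz": [0,0,-0.3],"spin": 0},{"xyz": [0,0,-0.58],"spin": 0},{"xyz": [0,0,-0.6],"spin": 0},{"xyz": [0,0,-0.6],"spin": 0},{"xyz": [0,0,-0.6],"spin": 0},{"xyz": [-0.5,-0.01,0],"spin": 0},{"xyz": [-0.7,-0.015,0],"spin": 0},{"xyz": [-0.7,-0.015,0],"spin": 0},{"xyz": [-0.7,-0.015,0],"spin": 0},{"xyz": [-0.7,-0.015,0],"spin": 0}]'

```text
time: 14.1
tool_pos: [518.2, -186.7, 249.9]
tcp_rot: [3.141, -0.0, 1.847]
contact_force: [-0.0, 0.7, 0.0]
grip_width: 55.0
finger_force: 0.0
```

jog_arm --targets '[{"xyz": [-0.2,-0.01,0],"spin": 0},{"xyz": [0,0,0],"spin": 0},{"xyz": [0,0,0],"spin": 0},{"xyz": [0,0,0],"spin": 0},{"xyz": [0,0,0],"spin": 0},{"xyz": [0,0,0],"spin": 0},{"xyz": [0,0,0],"spin": 0},{"xyz": [0,0,0],"spin": 0},{"xyz": [0,0,0],"spin": 0},{"xyz": [0,0,0],"spin": 0}]' --gripper 100

```text
time: 15.35
tool_pos: [521.6, -200.6, 249.9]
tcp_rot: [3.142, 0.0, 1.847]
contact_force: [0.4, -0.5, 1.4]
grip_width: 91.5
finger_force: 0.0
```

Run:
```python
from h import *
np.set_printoptions(precision=2,suppress=True)
o=bot.get_obs();c=bot.get_calibration("wrist");im=bot.capture("wrist");cv2.imwrite("pics/w4.png",im)
print(o["tool_pos"],o["tcp_rot"],px(c,(503,-133,118)),px(c,(451,71,58)))
s=bot.capture("scene");cv2.imwrite("pics/s4.png",s);t=bot.capture("side");cv2.imwrite("pics/t4.png",t)
a=cv2.resize(s[200:350,190:350],(480,450));b=cv2.resize(t[170:370,290:440],(338,450))
cv2.imwrite("pics/w4v.png",np.hstack([cv2.resize(im[:400],(400,250)),cv2.resize(a,(240,225))[:225].copy() if 0 else cv2.resize(a,(267,250))]))
```

```text
[ 521.59 -200.6   249.91] [3.14 0.   1.85] [311.24 118.24] [ 319.72 -214.2 ]
```

View pics/w4.png

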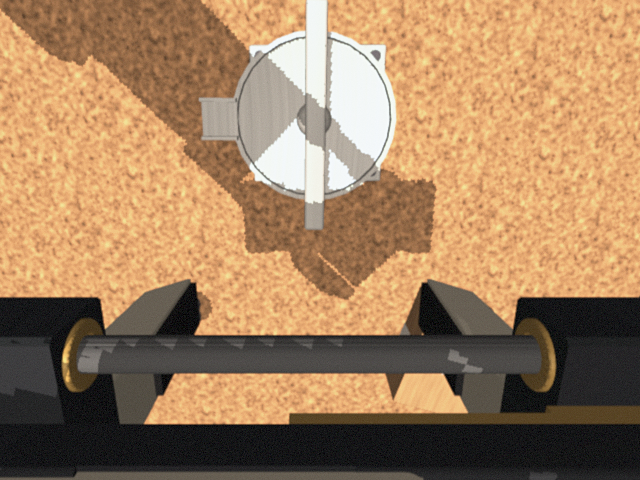

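The wrist view shows the dish with its centre near (316,115). The bar runs up the picture, from its near end at (314,230) to (317,0). The lip is at (200..238, 118), on the robot side.

Run:
```python
from h import *
np.set_printoptions(precision=2,suppress=True)
c=bot.get_calibration("wrist");im=cv2.imread("pics/w4.png");sc=bot.get_calibration("scene");s=cv2.imread("pics/s4.png")
o=bot.get_obs();T=R.from_euler("xyz",o["tcp_rot"]).as_matrix();L=lambda X:T.T@(X-o["tool_pos"])
m=cv2.cvtColor(im,cv2.COLOR_BGR2HSV)[...,1]<60
for y in(4,12,20,204,212,220,226,230,234):
    xs=np.where(m[y,285:350])[0]+285
    if len(xs):print(y,xs.min(),xs.max(),[L(plane(c,(x,y),118))[:2] for x in(xs.min()-.5,xs.max()+.5)])
print("near end tri",[tri((c,(314,y)),(sc,p)) for y,p in[(229,(228.5,286.5)),(229,(227,285))]])
print("dish circle",L(plane(c,(316,115),38))[:2],"lip",L(plane(c,(200,118.5),39)),"ball",plane(c,(314.5,118.5),40),L(plane(c,(314.5,118.5),35)))
print("exp near end dish ctr", px(c,(503,-133,118)))
# plug check
a=s[205:285,265:355];b=cv2.imread("pics/t4.png")[255:365,295:405]
cv2.imwrite("pics/plug4.png",np.hstack([cv2.resize(a,(450,400)),cv2.resize(b,(345,400))]))
```

```text
4 306 327 [array([138.43,  -3.19]), array([138.43,  10.46])]
12 306 327 [array([133.95,  -3.2 ]), array([133.96,  10.52])]
20 306 326 [array([129.44,  -3.21]), array([129.44,   9.95])]
204 305 323 [array([11.53, -4.13]), array([11.53,  9.31])]
212 305 323 [array([ 5.71, -4.15]), array([5.72, 9.37])]
220 305 323 [array([-0.17, -4.16]), array([-0.17,  9.43])]
226 305 322 [array([-4.63, -4.17]), array([-4.63,  8.76])]
near end tri [(array([ 527.41, -205.08,  117.66]), [np.float64(1.9444883143673877), np.float64(1.9444883143673921)]), (array([ 526.37, -205.27,  120.11]), [np.float64(0.7698072698831737), np.float64(0.7698072698832994)])]
dish circle [70.89  5.05] lip [ 68.03 -93.49 210.93] ball [ 506.68 -134.     40.  ] [ 67.95   3.83 214.93]
exp near end dish ctr [311.23 118.26]
```

View pics/plug4.png

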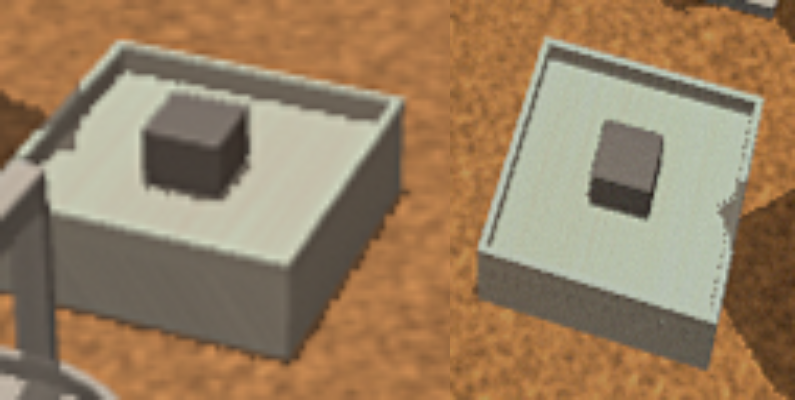

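The plug head sits flat on the tray floor in both views, centred. The bar measures 118-120 mm high with its middle at tool (68.5, 4.1) mm, which agrees with the text. I narrow the fingers and go down over the bar.

jog_arm --targets '[{"xyz": [0.428,0.026,0],"spin": 0.08},{"xyz": [0.428,0.025,0],"spin": 0},{"xyz": [0,0,0],"spin": 0},{"xyz": [0,0,0.4],"spin": 0},{"xyz": [0,0,0.4],"spin": 0},{"xyz": [0,0,0.3],"spin": 0},{"xyz": [0,0,0.2],"spin": 0},{"xyz": [0,0,0],"spin": 0},{"xyz": [0,0,0],"spin": 0},{"xyz": [0,0,0],"spin": 0}]' --gripper 40

```text
time: 16.75
tool_pos: [507.7, -133.8, 146.8]
tcp_rot: [3.14, 0.001, 1.839]
contact_force: [0.0, 0.2, 0.8]
grip_width: 37.0
finger_force: 0.0
```

Run:
```python
from h import *
o=bot.get_obs();print(o["tool_pos"],o["tcp_rot"],o["grip_width"])
b=bot.capture("scene")[150:330,190:350];a=bot.capture("side")[60:260,300:460]
cv2.imwrite("pics/c5.png",np.hstack([cv2.resize(b,(400,450)),cv2.resize(a,(360,450))]))
```

```text
[ 507.68475218 -133.84968245  146.81902283] [3.14015425e+00 1.15807491e-03 1.83872969e+00] 36.988434270139805
```

View pics/c5.png

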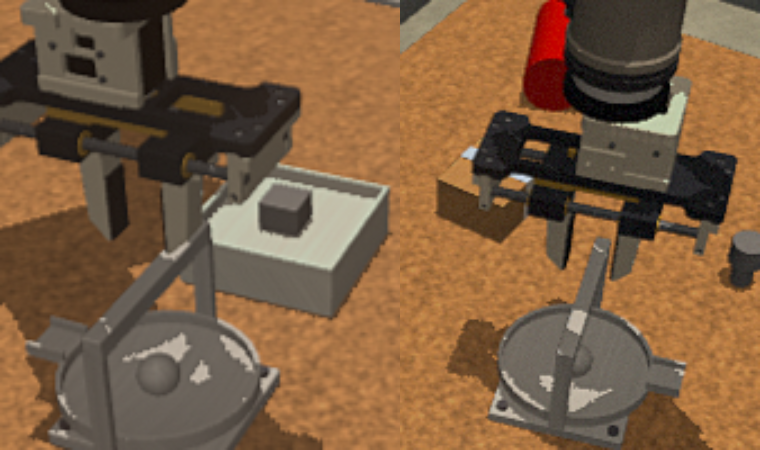

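The fingers straddle the bar with room on both sides. Going down to grasp it.

jog_arm --targets '[{"xyz": [0,0,0.15],"spin": 0},{"xyz": [0,0,0.15],"spin": 0},{"xyz": [0,0,0.15],"spin": 0},{"xyz": [0,0,0.15],"spin": 0},{"xyz": [0,0,0.1],"spin": 0},{"xyz": [0,0,0],"spin": 0},{"xyz": [0,0,0],"spin": 0},{"xyz": [0,0,0],"spin": 0},{"xyz": [0,0,0],"spin": 0},{"xyz": [0,0,0],"spin": 0}]'

```text
time: 18.1
tool_pos: [507.2, -133.5, 90.1]
tcp_rot: [3.141, 0.0, 1.839]
contact_force: [-0.5, 0.4, 0.8]
grip_width: 36.5
finger_force: 0.0
```

jog_arm --targets '[{"xyz": [0,0,0],"spin": 0},{"xyz": [0,0,0],"spin": 0},{"xyz": [0,0,0],"spin": 0},{"xyz": [0,0,0],"spin": 0},{"xyz": [0,0,0],"spin": 0},{"xyz": [0,0,0],"spin": 0},{"xyz": [0,0,0],"spin": 0},{"xyz": [0,0,0],"spin": 0},{"xyz": [0,0,0],"spin": 0},{"xyz": [0,0,0],"spin": 0}]' --gripper 0

```text
time: 19.35
tool_pos: [507.2, -133.5, 89.9]
tcp_rot: [3.142, 0.0, 1.839]
contact_force: [-0.0, 0.1, 0.6]
grip_width: 13.9
finger_force: 30.0
```

jog_arm --targets '[{"xyz": [0,0,-0.02],"spin": 0},{"xyz": [0,0,-0.04],"spin": 0},{"xyz": [0,0,-0.08],"spin": 0},{"xyz": [0,0,-0.1],"spin": 0},{"xyz": [0,0,-0.12],"spin": 0},{"xyz": [0,0,-0.12],"spin": 0},{"xyz": [0,0,-0.12],"spin": 0},{"xyz": [0,0,-0.12],"spin": 0},{"xyz": [0,0,-0.12],"spin": 0},{"xyz": [0,0,-0.1],"spin": 0}]'

```text
time: 20.6
tool_pos: [507.2, -133.5, 165.8]
tcp_rot: [3.141, 0.0, 1.839]
contact_force: [-0.3, -0.1, -3.9]
grip_width: 13.5
finger_force: 30.0
```

jog_arm --targets '[{"xyz": [0,0,-0.1],"spin": 0},{"xyz": [0,0,-0.08],"spin": 0},{"xyz": [0,0,-0.06],"spin": 0},{"xyz": [0,0,-0.04],"spin": 0},{"xyz": [0,0,-0.02],"spin": 0},{"xyz": [0,0,-0.01],"spin": 0},{"xyz": [0,0,0],"spin": 0},{"xyz": [0,0,0],"spin": 0},{"xyz": [0,0,0],"spin": 0},{"xyz": [0,0,0],"spin": 0}]'

```text
time: 21.85
tool_pos: [507.1, -133.5, 189.9]
tcp_rot: [3.142, 0.0, 1.839]
contact_force: [0.4, 0.5, -3.4]
grip_width: 13.9
finger_force: 30.0
```

Run:
```python
from h import *
np.set_printoptions(precision=2,suppress=True)
o=bot.get_obs();print(o["tool_pos"],o["tcp_rot"],o["joint_positions"],o["contact_force"],o["moment"])
C={n:bot.get_calibration(n) for n in("scene","side")}
ex={}
for n in C:
    im=bot.capture(n);cv2.imwrite(f"pics/{n}6.png",im);print(n,"ball expected",px(C[n],(507,-133.5,123)))
```

```text
[ 507.14 -133.49  189.9 ] [3.14 0.   1.84] [-0.4   0.37  1.58  0.    1.18 -0.67] [ 0.36  0.45 -3.39] [0.   0.01 0.04]
scene ball expected [250.3  257.75]
side ball expected [382.92 187.48]
```

jog_arm --targets '[{"xyz": [0,0,0],"spin": 0.1},{"xyz": [0,0,0],"spin": 0.2},{"xyz": [0,0,0],"spin": 0.3},{"xyz": [0,0,0],"spin": 0.4},{"xyz": [0,0,0],"spin": 0.5},{"xyz": [0,0,0],"spin": 0.5},{"xyz": [0,0,0],"spin": 0.5},{"xyz": [0,0,0],"spin": 0.5},{"xyz": [0,0,0],"spin": 0.5},{"xyz": [0,0,0],"spin": 0.5}]'

```text
time: 23.2
tool_pos: [507.1, -133.5, 190.0]
tcp_rot: [3.141, 0.0, 1.436]
contact_force: [0.1, 0.4, -4.5]
grip_width: 14.1
finger_force: 30.0
```

jog_arm --targets '[{"xyz": [0,0,0],"spin": 0.5},{"xyz": [0,0,0],"spin": 0.5},{"xyz": [0,0,0],"spin": 0.5},{"xyz": [0,0,0],"spin": 0.5},{"xyz": [0,0,0],"spin": 0.5},{"xyz": [0,0,0],"spin": 0.5},{"xyz": [0,0,0],"spin": 0.5},{"xyz": [0,0,0],"spin": 0.5},{"xyz": [0,0,0],"spin": 0.5},{"xyz": [0,0,0],"spin": 0.5}]'

```text
time: 24.45
tool_pos: [507.2, -133.5, 190.0]
tcp_rot: [3.141, -0.0, 0.936]
contact_force: [-0.1, -0.1, -3.8]
grip_width: 13.5
finger_force: 30.0
```

jog_arm --targets '[{"xyz": [0,0,0],"spin": 0.5},{"xyz": [0,0,0],"spin": 0.5},{"xyz": [0,0,0],"spin": 0.5},{"xyz": [0,0,0],"spin": 0.5},{"xyz": [0,0,0],"spin": 0.5},{"xyz": [0,0,0],"spin": 0.5},{"xyz": [0,0,0],"spin": 0.5},{"xyz": [0,0,0],"spin": 0.5},{"xyz": [0,0,0],"spin": 0.5},{"xyz": [0,0,0],"spin": 0.5}]'

```text
time: 25.7
tool_pos: [507.2, -133.5, 190.0]
tcp_rot: [3.142, -0.0, 0.436]
contact_force: [-0.2, -0.4, -4.0]
grip_width: 13.6
finger_force: 30.0
```

jog_arm --targets '[{"xyz": [0,0,0],"spin": 0.5},{"xyz": [0,0,0],"spin": 0.4},{"xyz": [0,0,0],"spin": 0.3},{"xyz": [0,0,0],"spin": 0.3},{"xyz": [0,0,0],"spin": 0.2},{"xyz": [0,0,0],"spin": 0},{"xyz": [0,0,0],"spin": 0},{"xyz": [0,0,0],"spin": 0},{"xyz": [0,0,0],"spin": 0},{"xyz": [0,0,0],"spin": 0}]'

```text
time: 26.95
tool_pos: [507.1, -133.5, 190.0]
tcp_rot: [3.142, -0.0, 0.269]
contact_force: [0.1, 0.5, -3.5]
grip_width: 13.7
finger_force: 30.0
```

Run:
```python
from h import *
np.set_printoptions(precision=2,suppress=True,linewidth=200)
o=bot.get_obs();print(o["tool_pos"],o["tcp_rot"],o["grip_width"],o["contact_force"])
D=R.from_euler("z",0.268-1.571).as_matrix();ctr=o["tool_pos"]+np.array([0,0,-79]);ctr=np.array([507,-133.5,112.])
for n in("scene","side"):
    c=bot.get_calibration(n);im=bot.capture(n);cv2.imwrite(f"pics/{n}7.png",im)
    print(n,"lip",px(c,ctr+D@[-95,0,27]),"ball",px(c,ctr+[0,0,23]))
    m=cv2.cvtColor(im,cv2.COLOR_BGR2HSV)[...,1]<70
    u,v=px(c,ctr+[0,0,20]).astype(int)
    b=blob(m,(u-90,v-25,u+90,v+70));print(cv2.boundingRect(b),cv2.approxPolyDP(b,3,True)[:,0].tolist())
    g=cv2.medianBlur(cv2.cvtColor(im,cv2.COLOR_BGR2GRAY),3)
    h=cv2.HoughCircles(g[v-40:v+40,u-40:u+40],cv2.HOUGH_GRADIENT,1,10,param1=60,param2=9,minRadius=6,maxRadius=13)
    print("circles",None if h is None else (h[0][:5]+[u-40,v-40,0]))
```

```text
[ 507.15 -133.48  189.95] [ 3.14 -0.    0.27] 13.687547431961404 [ 0.12  0.46 -3.53]
scene lip [276.11 221.59] ball [249.77 251.63]
(205, 228, 134, 54) [[205, 228], [207, 265], [215, 274], [231, 280], [258, 280], [285, 267], [322, 275], [338, 251], [338, 228], [239, 228], [215, 238], [212, 228]]
circles [[248.5 251.5   9.1]
 [232.5 239.5  12.4]
 [275.5 275.5  12.4]
 [218.5 221.5   6.9]
 [223.5 246.5  12.4]]
side lip [372.19 216.52] ball [383.62 182.77]
(339, 158, 92, 95) [[345, 158], [344, 179], [355, 202], [339, 245], [365, 252], [399, 252], [408, 215], [398, 212], [421, 197], [430, 158], [365, 158], [349, 172], [349, 158]]
circles [[410.5 157.5  12.4]
 [354.5 156.5  12.4]
 [383.5 183.5   7.8]
 [405.5 199.5  12.4]
 [406.5 181.5  12.4]]
```

The strongest ball circles, at scene (248.5,251.5) and side (383.5,183.5), fall within about 1 px of the expected dish centre. The dish is turned and still, and the plug is home, so I hand in.

```bash
python3 -c "
from plant import bot
print(bot.close_job())"
```

```text
the job is handed in; nothing more can be done
None
```

I handed the job in at about 27 s: the square plug is home in the tray's hole and let go, and the dish is held still about 10 cm above its rest, its lip turned towards the tray and the ball in the middle. The hand-in returned no verdict.

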